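# Hold the resin tile in the lamp's beam by its wooden strips

### The arm

A 6-joint arm with a two-finger parallel gripper is mounted at the origin on the work surface. World frame = base frame: x ahead of the robot, y to its left, z up, the work surface at z = 0. Lengths are in m, angles in degrees, forces in N, time in s.
With the tool pointing down it reaches from about 0.325 to 0.85 m from the base axis. Payload 15.5 kg.
Tool frame: the origin (TCP) lies midway between the tips of the shut fingers; the grasp point (between the pads) lies 19 mm behind it; z points along the fingers, y is the line along which they close (so a half turn about z gives the same grasp; the last joint's range is limited). The gripper opens to 91 mm and grips with 3 to 60 N. Pads are 32 mm wide; open, the fingers measure 118 mm over their backs; the gripper's body (76 mm by 178 mm) begins 60 mm behind the grasp point.
Start: joints at [59.903, 28.281, 77.091, -0, 74.628, -5.472], TCP at [0.26, 0.568, 0.214] pointing down, gripper open.
Joint ranges: [-166.48, 166.48], [-47.26, 123.95], [12.59, 153.08], [-70.14, 250.14], [6.76, 159.57], [-176.63, 176.63]. Speed limits (degrees/s): [108.29, 108.29, 147.25, 172.46, 172.46, 172.46].

### API

Orientations are given as a 3x3 rotation matrix whose columns are the frame's x, y, z axes.
In Python, from bench import ctrl, eyes, monitor gives the robot as it stands (ctrl), with the cameras (eyes) and the readings (monitor). Calls block until the motion is done:
- ctrl.goto(position, orientation): joint-space move of the TCP to a pose.
- ctrl.move_l(position, vel=0.15, ori=None, contact_N=None): straight line of the TCP; ori=None keeps the orientation; vel is the mean speed in m/s. With contact_N (N) it stops when the force on the tool has changed by that much, and returns True; else False.
- ctrl.movej(angles): joint-space move.
- ctrl.command_gripper(opening): opening from 0.0 (shut) to 1.0 (fully open); the grip force is fixed at half the most; returns when the fingers have stopped.
- ctrl.sleep(seconds).
- ctrl.ik(position, orientation): joint angles nearest the present ones, or None.
- eyes.read_camera(name): name is "scene" or "side" or "wrist"; returns the picture (384x512x3 uint8, blue, green, red); there is no depth.
- eyes.camera_params(name): a dict with "fx", "fy", "cx", "cy" (pixels), "pose" (4x4, takes a point from camera to world coordinates); the wrist camera has in their place "T_tool_cam" (4x4, takes a point from camera to tool coordinates, whose origin is the TCP and whose axes are the flange's). Camera axes: x right, y up, looking along -z (the intrinsics and any distortion apply to the point x, -y, -z); pixel columns grow to the right and rows downward; lengths in m; the calibration is good to about 2 mm. A picture is of the moment at which its call begins: read the wrist's pose just before it. camera_params takes no time and is no camera call.
A pose or a line that the arm cannot do raises ctrl.MotionError and nothing moves.
- ctrl.sign_off(): hands the job in; it is judged then, once.
Readings, each from a call of its own:
- monitor.current_t(): time.
- monitor.current_q(): joint angles.
- monitor.current_dq(): joint speeds.
- monitor.current_effort(): joint torques, N m.
- monitor.current_tool_pos(): TCP position.
- monitor.current_eef_rot(): TCP orientation.
- monitor.current_contact_force(): force on the tool from outside, world axes, zero at the start.
- monitor.current_wrist_torque(): the same for the moment, N m.
- monitor.current_grip_width(): opening from 0.0 (shut) to 1.0 (fully open).
- monitor.current_grasp_force(): force on a finger pad.
Only numpy, scipy, OpenCV 4.12 (cv2) and the standard library are available. Lean on these libraries where they do the work, as an engineer would, in place of code of your own. Each camera call takes 0.05 s, during which the arm holds its last target. There are 200 camera calls.

### The job

Take the amber resin tile off its sloping stand, gripping it by the outer sides of its two bare wooden strips and never letting the fingers touch the clear resin, and hold it upright in the light path of the inspection rig, about midway between lamp and screen, with its clear faces square across the light and the middle of the window on the light's axis. Finish while holding it still there, in the gripper alone and touching nothing else: do not put it down or let go. Do not drop the tile or knock it against the rig, and leave the other things on the bench where they are.

Things in the scene. Friction and masses are not known exactly. Their poses are not given: they have to be found in the camera images.
- tile: resin tile: amber resin window between two bare light-wood side strips; 80 mm tall (own z), 58 wide (y), 18 thick (x), 65 g. Origin: centre of its bottom edge face; x is the normal of the clear faces, y runs from strip to strip. At the start it leans on the stand, its z axis 40 degrees off vertical towards the stand's -x side (the robot's), its front clear face looking up and away from the robot
- tile_center (a point): the middle of the tile (and of its window), 40 mm above the tile's origin along the tile's z; axes as the tile's
- window: the polished amber window, 34 mm wide (y), 80 mm tall (z), 10 mm thick (x), so its faces lie 4 mm below those of the strips; fixed in the tile; origin at the tile's origin. Fingers must never touch it.
- strip_left: bare wooden strip along the tile's +y side, 12 mm wide, 18 mm thick, 80 mm tall; its outer face is 29 mm from the tile's middle. Origin: centre of its bottom end.
- strip_right: the same strip along the tile's -y side
- stand: bare metal drying stand, fixed; base 110 (x) x 76 (y) x 12 mm, origin under the base's centre. A back board and foot ledge, both only 46 mm wide (y), carry the tile, its bottom centre 30 mm to +x of and 45 mm above the origin. The tile draws off freely along its own z; fingers can pass on both sides of the board
- rig: inspection rig, fixed; plywood base 260 (x) x 90 (y) x 14 mm, origin under its centre. +x end: round lamp head, 58 mm diameter, top 159 mm above the table, white lens face 80 mm from the middle. -x end (robot's side): white frosted screen in a wood frame, 77 mm wide, inner face 94 mm from the middle, top 170 mm high. The light runs along x from lens to screen centre, 130 mm above the table
- beam (a point): the point on the light path midway between lamp and screen, 130 mm above the rig's origin; x along the light
- sanding_block: cork sanding block 100 x 50 x 32 mm; loose bystander, leave alone
- blank: plain solid-wood blank, 80 x 58 x 18 mm, lying flat; loose bystander, leave alone
- mallet: wooden carver's mallet, 260 mm long, 72 mm thick, lying down; loose bystander, leave alone
- glue: white glue bottle, 56 mm diameter, 150 mm tall; loose bystander, leave alone
- wax_tin: low metal wax tin, 70 mm diameter, 50 mm tall; loose bystander, leave alone

How it is judged (in metres and radians):
On the way:
1. the tile is drawn clear of its stand, held by both wooden strips (contact force between each of strip_left, strip_right and the fingers above 1 N and contact force between tile and stand below 0.1 N and contact force between tile and rig below 0.1 N and distance of tile_center from where it was at the start of the episode above 0.04 m), for 0.2 s.
At the end, for the whole second after the job is handed in: Held by both strips (over 1 N each), clear of stand and rig; centre within 9 mm sideways and 12 mm in height of the light's axis, within 30 mm of midway; faces square to the light and tile upright within 0.17 rad; under 20 mm/s (contact force between each of strip_left, strip_right and the fingers above 1 N and contact force between tile and stand below 0.1 N and contact force between tile and rig below 0.1 N and x of tile_center in the frame of beam between -0.03 and 0.03 m and y of tile_center in the frame of beam between -0.009 and 0.009 m and z of tile_center in the frame of beam between -0.012 and 0.012 m and angle between the x axis of tile and the x axis of rig, either way round below 0.17 rad and angle between tile's own z axis and vertical below 0.17 rad and linear speed of tile below 0.02 m/s); the arm keeps its last pose, push and grip.
It fails at once if the fingers touch the clear resin window (contact force between window and the fingers above 0.2 N).
It fails at once if the tile is dropped or laid down on the table (its middle below 60 mm) (height (world z) of tile_center below 0.06 m).
It fails at once if the tile is knocked against the rig (contact force between tile and rig above 3 N).
It fails at once if a bystander is disturbed (moved over 30 mm) (distance of any of sanding_block, blank, mallet, glue, wax_tin from where it was at the start of the episode above 0.03 m).
It also fails if it takes over 40 s, if anything falls off the work surface, if the arm or the gripper's body presses on something with over 40 N, if the wrist force passes 120 N, or if a joint passes its speed limit or range.

## Working session

There is one attempt and no reset: what is moved stays moved. The work goes in short steps, each a Python script; the robot and the scene stay as the last script left them, time stands still between calls to the robot, and variables do not carry over. Pictures are saved under pics/ and viewed, at most 10 in all, crops included, and the job is handed in when it is done.

```bash
mkdir -p pics; ls
python3 - <<'E'
from bench import ctrl, eyes, monitor
import cv2,numpy as np
np.set_printoptions(precision=4,suppress=True)
for n in("scene","side"):
    cv2.imwrite(f"pics/{n}0.png",eyes.read_camera(n)); print(n,eyes.camera_params(n))
print(eyes.camera_params("wrist"))
E
```

```text
bench.py
pics
scene {'fx': 380.8282147941164, 'fy': 380.8282147941164, 'cx': 259.8243476779817, 'cy': 185.29653310682357, 'pose': array([[ 0.5888, -0.5856,  0.5571,  1.2032],
       [ 0.8083,  0.4278, -0.4046, -0.5537],
       [-0.0014,  0.6885,  0.7252,  1.0265],
       [ 0.    ,  0.    ,  0.    ,  1.    ]])}
side {'fx': 366.21171637835215, 'fy': 366.21171637835215, 'cx': 249.23234243640658, 'cy': 193.25932825421106, 'pose': array([[ 0.9472,  0.1976, -0.2523,  0.1746],
       [-0.3205,  0.5798, -0.7491, -0.9053],
       [-0.0017,  0.7904,  0.6125,  0.823 ],
       [ 0.    ,  0.    ,  0.    ,  1.    ]])}
{'fx': 298.49806177268886, 'fy': 298.49806177268886, 'cx': 248.80952794463633, 'cy': 194.14220415244338, 'T_tool_cam': array([[-0.0008,  0.9628,  0.2702,  0.0754],
       [ 1.    ,  0.0011, -0.0012,  0.0007],
       [-0.0014,  0.2702, -0.9628, -0.1712],
       [ 0.    ,  0.    ,  0.    ,  1.    ]])}
```

View pics/scene0.png

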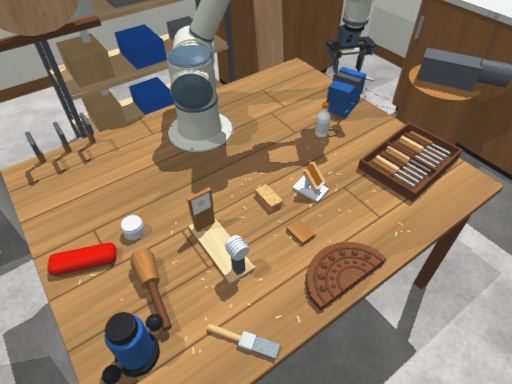

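View pics/side0.png

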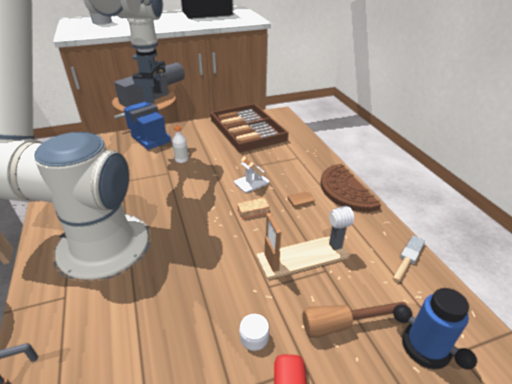

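The scene view has the stand at about (311,188) and the rig from (202,215) to (238,265). The side view has the stand at (252,182) and the rig from (270,260) to (340,235). I'll enlarge these regions.

Run:
```python
import cv2,numpy as np
s=cv2.imread("pics/scene0.png");d=cv2.imread("pics/side0.png")
def c(i,x,y,w,h,k): return cv2.resize(i[y:y+h,x:x+w],None,fx=k,fy=k,interpolation=cv2.INTER_CUBIC)
a=c(s,180,180,80,100,5); b=c(d,250,195,110,90,3.63636)
e=c(s,285,155,50,50,6);f=c(d,230,150,50,50,6)
out=np.zeros((600,800,3),np.uint8)
out[:500,:400]=a; out[:300,400:700]=e; out[300:600,400:700]=f
cv2.imwrite("pics/crops.png",out)
cv2.imwrite("pics/crop2.png",c(d,250,195,110,90,6))
```

```text
(no output)
```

View pics/crops.png

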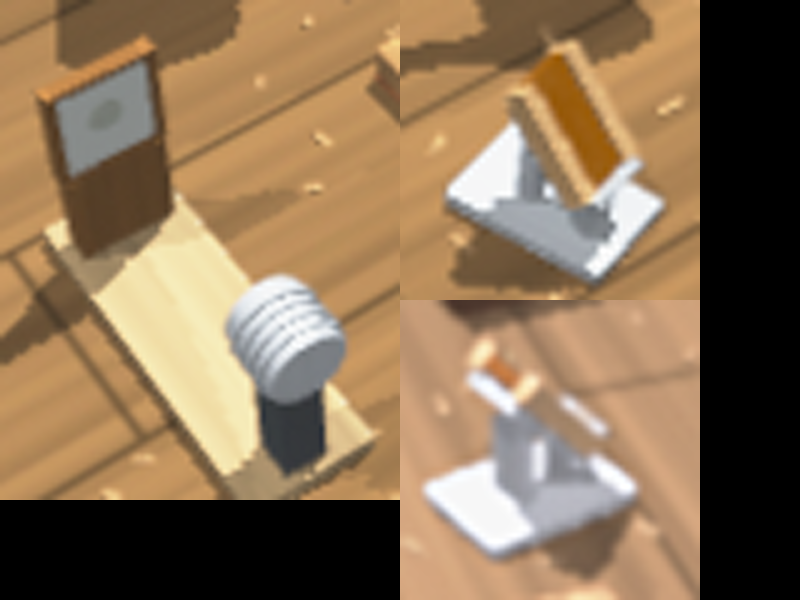

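The crop shows the amber window between two strips on the stand. Stand base corners in scene pixels are about (292.5,186), (317.5,200) and (329,188). Rig base corners are about (189,226), (215.6,219) and (255.6,267).

```bash
cat > h.py <<'E'
from bench import ctrl, eyes, monitor
import cv2,numpy as np
from scipy.optimize import least_squares
from scipy.spatial.transform import Rotation as Rn
np.set_printoptions(precision=4,suppress=True)
def wristpose():
    T=np.eye(4);T[:3,:3]=monitor.current_eef_rot();T[:3,3]=monitor.current_tool_pos()
    return T@eyes.camera_params("wrist")["T_tool_cam"]
def proj(P,p,pose):
    c=(np.atleast_2d(P)-pose[:3,3])@pose[:3,:3]
    return np.c_[p["cx"]+p["fx"]*c[:,0]/-c[:,2],p["cy"]-p["fy"]*c[:,1]/-c[:,2]]
def back(uv,z,p,pose):
    uv=np.atleast_2d(np.array(uv,float))
    d=np.c_[(uv[:,0]-p["cx"])/p["fx"],-(uv[:,1]-p["cy"])/p["fy"],-np.ones(len(uv))]@pose[:3,:3].T
    return pose[:3,3]+d*((z-pose[2,3])/d[:,2])[:,None]
def local(P,x,y,yaw):
    c,s=np.cos(yaw),np.sin(yaw);P=np.array(P,float)
    return P@np.array([[c,s,0],[-s,c,0],[0,0,1]])+[x,y,0]
E
python3 - <<'E'
from h import *
S=eyes.camera_params("scene");D=eyes.camera_params("side")
print("stand",back([(292.5,186.2),(317.5,200.2),(329.2,188.5)],.012,S,S["pose"]),back([(234.2,181),(246.2,191),(269.2,181)],.012,D,D["pose"]))
print("rig",back([(189,226.4),(215.6,219),(255.6,267)],.014,S,S["pose"]),back([(188,199),(210,188)],.17,S,S["pose"]))
print("others(z0): block,blank,glue,tin",back([(268,197),(301,232),(322,133),(133,237)],.0,S,S["pose"]))
E
```

```text
stand [[0.4983 0.1063 0.012 ]
 [0.6032 0.1343 0.012 ]
 [0.586  0.2069 0.012 ]] [[0.4792 0.1764 0.012 ]
 [0.5026 0.1027 0.012 ]
 [0.6044 0.1337 0.012 ]]
rig [[ 0.4389 -0.2901  0.014 ]
 [ 0.4643 -0.2022  0.014 ]
 [ 0.6952 -0.2013  0.014 ]] [[ 0.464  -0.2832  0.17  ]
 [ 0.464  -0.2066  0.17  ]]
others(z0): block,blank,glue,tin [[ 0.4792  0.0085  0.    ]
 [ 0.6688  0.0034  0.    ]
 [ 0.3224  0.4149  0.    ]
 [ 0.3581 -0.4567  0.    ]]
```

```bash
cat >> h.py <<'E'
def down(yaw,tilt=0): # tool z tilted by tilt (deg) forward of straight down, tool x forward
    return Rn.from_euler('z',yaw,degrees=True).as_matrix()@Rn.from_euler('y',-tilt,degrees=True).as_matrix()@np.diag([1.,-1,-1])
E
python3 - <<'E'
from h import *
print(monitor.current_eef_rot())
import pickle
V={}
for n,p,yaw in(("stand",[.54,.155,.27],15.6),("rig",[.567,-.246,.36],0)):
    print(n,ctrl.ik(p,down(yaw)))
    ctrl.goto(p,down(yaw)); ctrl.sleep(.3)
    V[n]=wristpose(); im=eyes.read_camera("wrist"); cv2.imwrite(f"pics/w_{n}.png",im)
pickle.dump(V,open("v.pkl","wb")); print(monitor.current_t())
s=[cv2.imread(f"pics/w_{n}.png") for n in V]
for n,i in zip(V,s): cv2.imwrite(f"pics/w_{n}_b.png",cv2.resize(i,(800,600),interpolation=cv2.INTER_CUBIC))
E
```

```text
[[-0.909   0.4167 -0.0006]
 [ 0.4167  0.909  -0.0009]
 [ 0.0001 -0.0011 -1.    ]]
stand [ 9.9257 20.2342 81.5481 -0.     78.2178 84.3257]
rig [-28.9878  22.1404  64.7291  -0.      93.1305  61.0122]
4.15
```

View pics/w_stand_b.png

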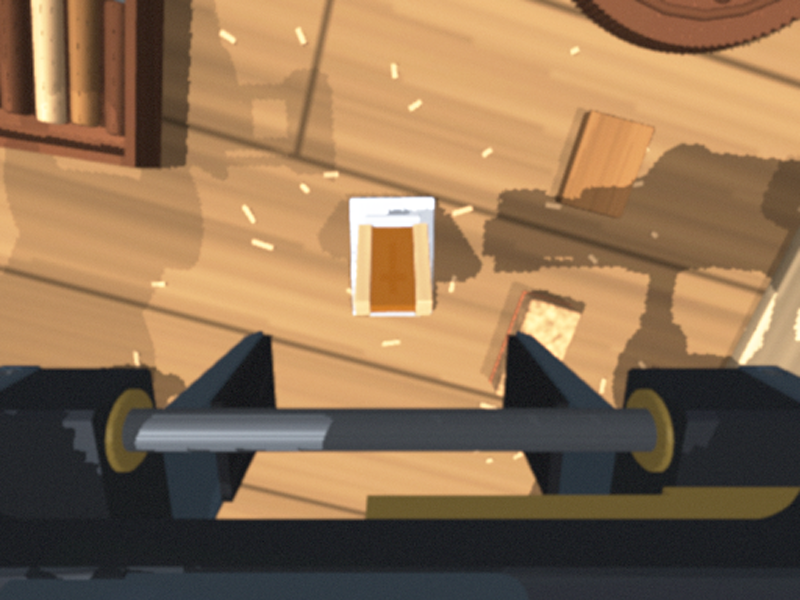

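View pics/w_rig_b.png

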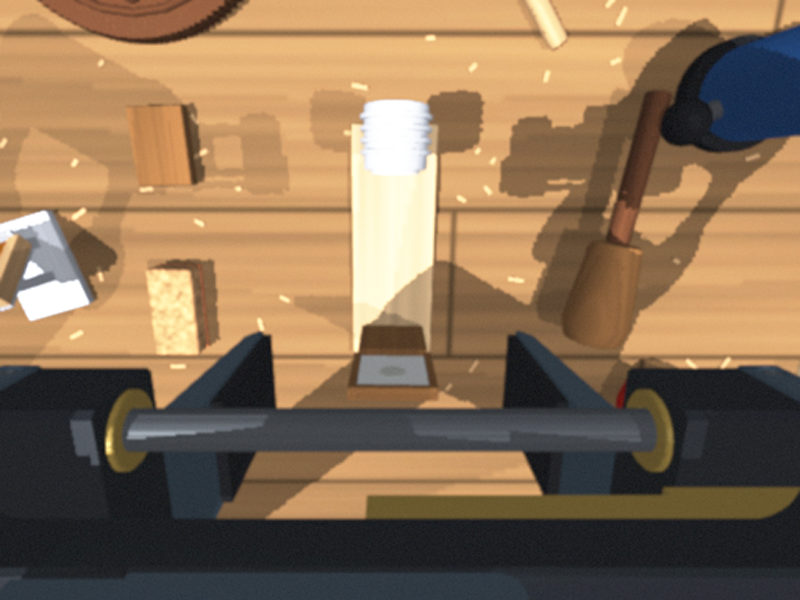

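The wrist view at 800 px wide shows the tile foot's outer corners at (358,224)/(428,224), its top at about (354,313)/(432,313), and the stand base's far corners at (350,197)/(435,197). The rig base's far-left corner is (351,125), its side edges are near columns 352 and 436, and the screen's inner top corners are about (350,387)/(437,387).

```bash
cat > fit.py <<'E'
from h import *
import pickle
V=pickle.load(open("v.pkl","rb"));p=eyes.camera_params("wrist");S=eyes.camera_params("scene");D=eyes.camera_params("side")
a=np.radians(40);Rt=np.array([[np.cos(a),0,-np.sin(a)],[0,1,0],[np.sin(a),0,np.cos(a)]])
t=lambda *q:Rt@np.array(q)+[.03,0,.045]
W=lambda uv:(np.array(uv)+.5)/1.5625-.5
def fit(obs,x0):
    def f(v): return np.concatenate([(proj(local([P],*v),c,pose)[0]-uv) for P,uv,c,pose in obs])
    r=least_squares(f,x0,loss="soft_l1");print(r.x[:2],np.degrees(r.x[2]));print(f(r.x).reshape(-1,2));return r.x
w=V["stand"]
fit([(t(.009,.029,0),W((358,224)),p,w),(t(.009,-.029,0),W((428,224)),p,w),(t(-.009,.029,.08),W((355,313)),p,w),(t(-.009,-.029,.08),W((432,313)),p,w),
 ([.055,.038,.012],W((350,197)),p,w),([.055,-.038,.012],W((435,197)),p,w),
 ([-.055,-.038,.012],(292.5,186.2),S,S["pose"]) if 0 else ([.055,-.038,.012],(317.5,200.2),S,S["pose"]),([.055,.038,.012],(329.2,188.5),S,S["pose"]),
 ([-.055,.038,.012],(234.2,181),D,D["pose"]),([-.055,-.038,.012],(246.2,191),D,D["pose"]),([.055,-.038,.012],(269.2,181),D,D["pose"])],[.542,.155,.27])
w=V["rig"]
fit([([.13,.045,.014],W((351,125)),p,w),([-.094,.0385,.17],W((350,387)),p,w),([-.094,-.0385,.17],W((437,387)),p,w),
 ([.09,-.045,.014],W((438,157)),p,w),([.08,.029,.13],W((362,168)),p,w),([.08,-.029,.13],W((432,168)),p,w),
 ([-.13,.045,.014],(189,226.4),S,S["pose"]) if 0 else ([-.13,-.045,.014],(189,226.4),S,S["pose"]),([.13,.045,.014],(255.6,267),S,S["pose"]),
 ],[.567,-.246,0])
E
python3 fit.py
```

```text
[0.5426 0.1532] 15.803491418066512
[[-0.1373 -1.3834]
 [-0.1181 -1.5382]
 [ 0.2396  1.0452]
 [-0.3886  0.8912]
 [ 0.0926  0.1474]
 [-0.1388 -0.0438]
 [-0.0761  0.803 ]
 [-0.6004  0.1182]
 [ 0.1607  0.2389]
 [-0.5681  0.3148]
 [ 0.577   0.2409]]
[ 0.5672 -0.25  ] -0.39490820545175676
[[ 0.4857 -2.9259]
 [-0.7109 -2.1139]
 [ 1.9849 -1.7176]
 [-0.5379  2.7819]
 [-0.6133  1.1038]
 [-0.5169  1.4266]
 [-1.3524  0.1733]
 [-0.7923  1.302 ]]
```

Run:
```python
from h import *
import pickle
w=pickle.load(open("v.pkl","rb"))["rig"];p=eyes.camera_params("wrist")
b=cv2.imread("pics/w_rig.png").astype(float)[:,:,0]
b=cv2.GaussianBlur(b,(1,5),0)
def edge(r,lo,hi,sg):
    g=np.diff(b[r,lo:hi])*sg; i=np.argmax(g); i=min(max(i,1),len(g)-2)
    a,c,d=g[i-1:i+2]; return lo+i+.5+.5*(a-d)/(a-2*c+d+1e-9),g[i]
L=[];Rr=[]
for r in range(116,208,6):
    l=edge(r,215,238,1);q=edge(r,268,292,-1)
    P=back([(l[0],r),(q[0],r)],.014,p,w)
    print(r,round(l[0],1),round(q[0],1),P[0,:2],P[1,:2],"mid y",P[:,1].mean().round(4),"w",(P[0,1]-P[1,1]).round(4))
for r in range(228,252,3):
    l=edge(r,215,236,1);q=edge(r,270,292,-1);print(r,l,q)
for c in (235,250,270):print("col",c,np.round(b[65:120:1,c]).astype(int))
for c in (228,250,275):print("col",c,np.round(b[200:262,c]).astype(int))
```

```text
116 224.9 278.4 [ 0.6361 -0.2044] [ 0.6362 -0.2941] mid y -0.2493 w 0.0897
122 224.9 278.2 [ 0.6264 -0.2042] [ 0.6264 -0.2941] mid y -0.2492 w 0.0898
128 225.0 278.1 [ 0.6165 -0.2041] [ 0.6165 -0.2941] mid y -0.2491 w 0.09
134 225.0 278.1 [ 0.6065 -0.2039] [ 0.6065 -0.2943] mid y -0.2491 w 0.0904
140 225.3 277.5 [ 0.5964 -0.2044] [ 0.5964 -0.2936] mid y -0.249 w 0.0892
146 225.3 277.2 [ 0.5862 -0.2042] [ 0.5862 -0.2935] mid y -0.2488 w 0.0893
152 225.3 277.1 [ 0.5759 -0.2039] [ 0.5759 -0.2934] mid y -0.2487 w 0.0895
158 225.4 276.9 [ 0.5655 -0.2039] [ 0.5655 -0.2933] mid y -0.2486 w 0.0895
164 225.5 276.7 [ 0.5549 -0.2037] [ 0.5549 -0.2933] mid y -0.2485 w 0.0896
170 225.5 276.3 [ 0.5443 -0.2036] [ 0.5443 -0.2929] mid y -0.2483 w 0.0894
176 225.6 276.1 [ 0.5335 -0.2035] [ 0.5335 -0.2929] mid y -0.2482 w 0.0894
182 225.6 275.9 [ 0.5226 -0.2033] [ 0.5226 -0.2928] mid y -0.248 w 0.0894
188 225.5 276.1 [ 0.5116 -0.2029] [ 0.5116 -0.2933] mid y -0.2481 w 0.0904
194 225.5 275.7 [ 0.5004 -0.2027] [ 0.5005 -0.2928] mid y -0.2477 w 0.0902
200 225.5 275.3 [ 0.4892 -0.2024] [ 0.4892 -0.2925] mi
[... 1751 characters left out ...]
222 224 223 219 210 193 163 120  76  48  39  38  38  38  39  40  41  43
  47  51  56  61  65  70  75  81  84  77  64  55  55  58  61  61  60  60
  60  61  64  67  69  68  65  62]
col 250 [117 107 102 100 100  99  94  83  65  48  39  37  38  39  40  39  39  38
  37  37  37  38  41  44  46  51  65  91 117 135 141 142 140 136 128 122
 119 118 119 123 130 137 142 142 134 116  89  65  56  58  61  62  61  61
  61  63  65  67  68  67  64  62]
col 275 [111 110 109 108 107 106 104 101  99  97  96  96  96  99 102 104 104 103
 102 100  98  97  95  91  83  70  57  47  43  42  42  40  39  38  37  36
  37  37  37  37  38  40  41  44  48  50  49  49  54  61  66  66  65  65
  66  74  88 101 108 107  97  82]
```

```bash
cat >> h.py <<'E'
a=np.radians(40);Rt=np.array([[np.cos(a),0,-np.sin(a)],[0,1,0],[np.sin(a),0,np.cos(a)]])
ST=(.5426,.1532,np.radians(15.8)); RIG=(.567,-.2486,np.radians(-.7))
tw=lambda z:local([Rt@np.array([0,0,z])+[.03,0,.045]],*ST)[0]
RG=down(15.8,40)
E
python3 - <<'E'
from h import *
print(tw(.2),ctrl.ik(tw(.2),RG),ctrl.ik(tw(.041),RG))
ctrl.goto([.5,.14,.3],down(15.8,20)); ctrl.goto(tw(.2),RG)
ctrl.move_l(tw(.12)); ctrl.sleep(.3)
cv2.imwrite("pics/pre.png",eyes.read_camera("wrist"))
print(monitor.current_tool_pos()-tw(.12),monitor.current_t())
E
```

```text
[0.4478 0.1264 0.1982] [  1.2543   8.983  133.9199 101.9645   9.4985 -23.3678] [  5.6723  34.4674 128.7992 163.6555  23.6814 -82.7586]
[-0.     -0.      0.0001] 9.0333
```

View pics/pre.png

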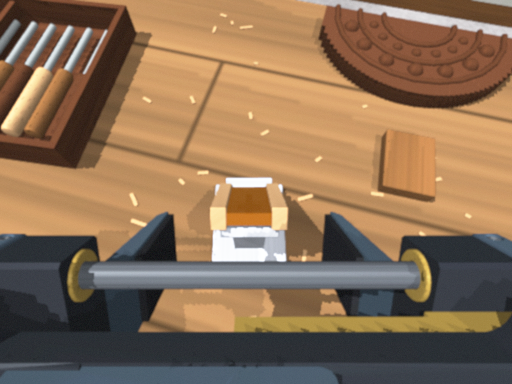

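The tile sits centred at column 249 between the fingers (columns 175 and 323), so I can grasp.

Run:
```python
from h import *
print(ctrl.move_l(tw(.041),vel=.06,contact_N=12)); print(monitor.current_tool_pos()-tw(.041))
if abs(monitor.current_tool_pos()-tw(.041)).max()<.003:
    ctrl.command_gripper(0.0); print(monitor.current_grip_width()*91,monitor.current_grasp_force(),monitor.current_contact_force())
    ctrl.move_l(tw(.12),vel=.06); print(monitor.current_grip_width()*91,monitor.current_grasp_force())
    print(monitor.current_tool_pos()-tw(.12),monitor.current_q())
for p,R in(([.5,.1,.33],down(10,20)),([.567,-.2486,.28],down(-.7)),([.567,-.2486,.131],down(-.7))):print(ctrl.ik(p,R))
print(monitor.current_t())
```

```text
False
[-0.0001 -0.      0.0003]
57.52248124415046 29.999447464942932 [-1.6449 -0.2782  2.212 ]
57.414934869515506 29.998852908611298
[ 0.0001  0.     -0.0002] [  3.8788  23.0383 132.7051 152.7988  16.8886 -72.9997]
[ 2.91    2.9806 98.3619  2.828  58.8293 81.869 ]
[-29.1993  24.7613  72.5514  -0.      82.6874  61.5007]
[-29.1993  32.7451  83.337   -0.      63.918   61.5007]
12.575
```

Run:
```python
from h import *
p=monitor.current_tool_pos()
try: ctrl.move_l(p+[0,0,.14],vel=.12)
except ctrl.MotionError as e: print(e); ctrl.move_l(tw(.22),vel=.1)
ctrl.goto([.5,.1,.34],down(10,20)); print(monitor.current_grasp_force(),monitor.current_t())
ctrl.goto([.567,-.2486,.33],down(-.7)); ctrl.sleep(.2)
cv2.imwrite("pics/held.png",eyes.read_camera("wrist"));cv2.imwrite("pics/held_side.png",eyes.read_camera("side")[130:290,200:380].repeat(3,0).repeat(3,1))
print(monitor.current_grip_width()*91,monitor.current_grasp_force(),monitor.current_tool_pos(),monitor.current_t())
```

```text
29.998844861984253 17.0583
57.6919533340082 29.998664259910583 [ 0.5671 -0.2479  0.3303] 18.6917
```

View pics/held_side.png

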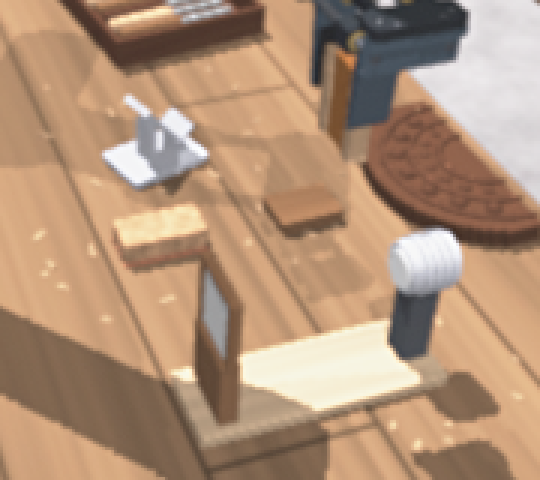

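View pics/held.png

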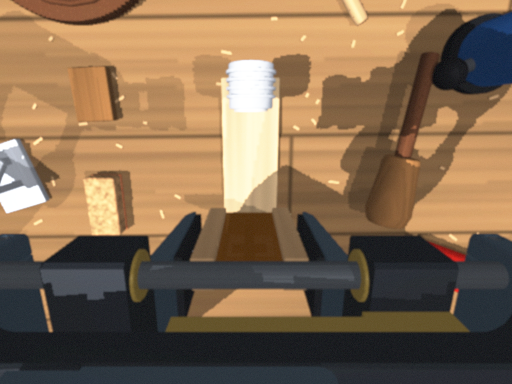

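The tile is held straight, with its bottom edge at row 210 and columns 203–298. I'll check that against the expected projection for slip or tilt, then descend.

Run:
```python
from h import *
p=eyes.camera_params("wrist");T=p["T_tool_cam"]
for q in((.009,.041),(-.009,.041),(.015,.041),(.009,.046)): print(q,proj([[q[0],-.029,q[1]],[q[0],.029,q[1]]],p,T).ravel())
print(monitor.current_eef_rot())
g=cv2.imread("pics/held.png")
print(g[200:222,250].tolist()); print(g[200:222,212].tolist())
```

```text
(0.009, 0.041) [210.7377 205.6638 288.505  205.6288]
(-0.009, 0.041) [211.5635 228.1746 287.6812 228.1468]
(0.015, 0.041) [210.4545 197.9419 288.7876 197.9043]
(0.009, 0.046) [211.5502 203.6613 287.6704 203.6264]
[[ 0.9999 -0.0113  0.0004]
 [-0.0113 -0.9999 -0.0002]
 [ 0.0004  0.0002 -1.    ]]
[[120, 156, 185], [120, 156, 185], [121, 156, 186], [123, 157, 186], [119, 155, 183], [110, 143, 169], [98, 127, 149], [91, 118, 140], [92, 120, 140], [91, 120, 142], [93, 120, 141], [84, 113, 136], [67, 92, 118], [31, 61, 91], [17, 49, 81], [15, 49, 84], [15, 49, 82], [15, 49, 81], [16, 51, 82], [20, 52, 82], [17, 51, 82], [12, 48, 81]]
[[88, 131, 173], [88, 130, 171], [87, 129, 169], [84, 129, 169], [90, 133, 175], [91, 135, 177], [90, 134, 177], [85, 125, 165], [80, 110, 141], [70, 96, 122], [73, 98, 122], [73, 99, 123], [69, 97, 122], [71, 97, 121], [70, 96, 120], [71, 96, 120], [68, 93, 118], [72, 97, 121], [69, 97, 120], [72, 97, 123], [72, 96, 123], [74, 98, 123]]
```

Measured row 207.5 against 205.7 predicted means it sits within about 2 mm or 2°. Descending now.

Run:
```python
from h import *
ctrl.move_l([.567,-.2486,.131],vel=.08,ori=down(-.7),contact_N=8); ctrl.sleep(.6)
print(monitor.current_tool_pos(),monitor.current_grasp_force(),monitor.current_contact_force(),monitor.current_t())
a=eyes.read_camera("scene")[170:280,170:270];b=eyes.read_camera("side")[170:280,250:350]
cv2.imwrite("pics/final.png",cv2.resize(np.hstack([a,b]),None,fx=4,fy=4,interpolation=cv2.INTER_CUBIC))
```

```text
[ 0.567  -0.2486  0.131 ] 29.998686611652374 [-0.0778  0.4296 -0.6337] 21.925
```

View pics/final.png

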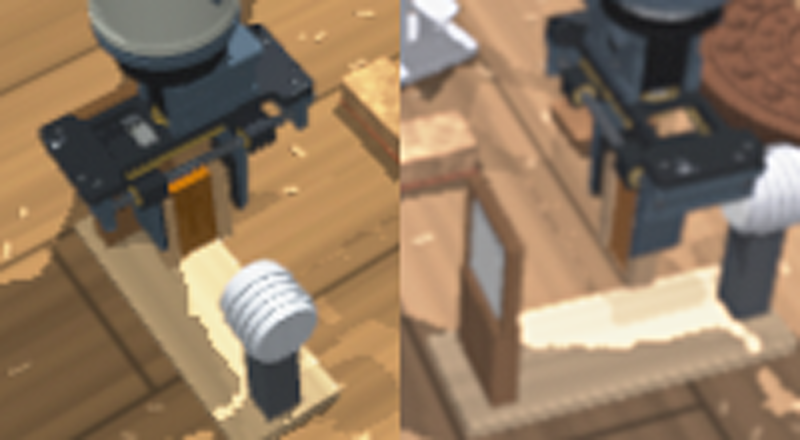

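The tile hangs upright between lamp and screen, held only by its strips, with visible clearance all round. Handing in.

```bash
python3 -c "
from bench import ctrl, eyes, monitor
print(ctrl.sign_off())"
```

```text
the job is handed in; nothing more can be done
None
```

I handed the job in with the tile held upright by its two wooden strips, about midway between lamp and screen; by my measurements it is within about 2 mm of the light's axis, and no pass/fail result came back.

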